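Load a carton past the spring stop of a storage lane

ROBOT

A 6-joint arm with a two-finger parallel gripper is mounted at the origin on a cart in front of the work surface, level with it; the furniture and walls round the work are solid. World frame = base frame: x ahead of the robot, y to its left, z up, the work surface at z = 0. Lengths are in m, angles in rad, forces in N, time in s.
With the tool pointing down it reaches from about 0.35 to 0.775 m from the base axis. Payload 5.5 kg.
Tool frame: the origin (TCP) lies at the very end of the fingers, on their centre line; the grasp point (between the pads) lies 19 mm behind it; z points along the fingers, y is the direction in which the jaws open and shut (so a half turn about z gives the same grasp; the last joint's range is limited). The gripper opens to 85 mm and grips with 20 to 120 N. Pads are 22 mm wide; open, the fingers measure 114 mm over their backs; the gripper's body (76 mm by 85 mm) begins 54 mm behind the grasp point. The pads swing forward as they close: fully open they stand 13 mm farther back than shut.
Start: joints at [1.141, 0.313, 0.046, 1.304, 0, 1.431], TCP at [0.164, 0.551, 0.231] pointing down, gripper open.
Joint ranges: [-2.76, 2.76], [-0.86, 1.69], [-1.03, 1.26], [-2.2, 2.34], [-1.47, 1.5], [-3.14, 3.14]. Speed limits (rad/s): [2.57, 2.57, 3.14, 3.14, 3.14, 3.14].

INTERFACE

Orientations are given as a unit quaternion [w, x, y, z].
In Python, from workcell import get_state, read_camera, hand_in, find_in, silhouettes gives the robot as it stands. The module is installed in compiled form; this text tells all that it offers.
- The arm moves only by the tool send_rows, never from a script. Its argument "deltas" is a list that holds one entry, the list of rows, each a list of 6 numbers: the shift along the world's x, y, z in cm, then the turn, a rotation vector about the world's x, y, z in degrees. In form: [[[dx, dy, dz, wx, wy, wz], ...]]. A call has 1 to 12 rows; each row is the pose to reach, as a shift and turn from the pose commanded when the call began; what a row does not reach only later rows make up. A row lasts 1/10 s, in which the tool goes at most 50 mm and 8.59 degrees, less where a joint would pass 70% of its speed; a pose out of reach is approached as far as the arm can. A call with a gripper value outside its range is refused whole. "jaw" is the opening, from -1 (shut) to 1 (fully open), so that 0 is half open, set as the call begins (left out, the last holds). The fingers move at their own pace and stop on an object; "force" is the grip in N (left out, the last holds). Time passes only in rows, so rows that repeat a pose let the fingers close. It gives the time, the measured TCP pose, the force and the opening at its end, in the units of the state.
- get_state(): the state, without advancing time (a new reading comes with each control period).
- read_camera(name): name is "side" or "top"; returns a dict with "img" (420x560x3 uint8, red, green, blue), "z_map" (420x560 float32, m along the optical axis (not along the pixel's ray), 0 where there is no reading), "vfov" (degrees; the focal length in pixels is half the picture's height over the tangent of half this angle, whatever the lens; pixels are square), "cx", "cy" (the principal point, pixels), "k1" (the pictures are not rectified: a ray, as slopes to the right and down, at radius r is drawn at 1 + k1 r^2 times it, then the intrinsics apply), "R" (3x3) and "t" (3): a world point X has camera coordinates R X + t. Camera axes: x right, y down, z forward; pixel columns grow to the right and rows downward; lengths in m; the calibration is good to about 2 mm. A picture is of the moment at which its call begins.
- hand_in(): hands the job in, once; it reports no verdict.
Trained networks look in a picture, given as the dict that the camera call returned (one of the last four; its "shot" number tells which), for a name from the list of things; names that differ only in an ending like _2 or _b are one class to them, and where a whole thing is asked for, a point or a joint stands for the part that bears it (a point fixed in the world has none). Each returns a list of dicts, best first, with "conf" (0 to 1); they miss things now and then, are a little off and sometimes report something else, mostly with a low value. They report only what shows in the picture. A call takes as long as a camera call. They do not tell look-alikes from the thing itself.
- find_in(picture, thing): "box" ([centre column, centre row, width, height] in pixels, round what is visible of it).
- silhouettes(picture, thing): "mask" (420x560 bool, what is visible of it) and "box" ([centre column, centre row, width, height] in pixels, round what is visible of it).
The state is a dict: "clock": time; "joint_pos": joint angles; "qvel": joint speeds; "tau": joint torques, N m; "tcp_pos": TCP position; "orientation": TCP orientation; "wrist_force": force on the tool from outside, world axes, zero at the start; "ft_torque": the same for the moment, N m; "finger_gap": finger opening in m.
Only numpy, scipy, OpenCV 4.12 (cv2) and the standard library are available. Lean on these libraries where they do the work, as an engineer would, in place of code of your own. Each camera call takes 0.05 s, during which the arm holds its last target.

TASK

Load the small carton that lies in the metal lane into the bay at the far end of that lane: press the lane's spring-loaded treadle plate right down behind the carton with the fingertips, keep it down, and push the carton along over the sunken stop teeth to the end wall. Then let the treadle come up so that the teeth stand behind the carton. Only push the carton, do not pick it up, and leave the things beside the lane where they are.

Things in the scene. Friction and masses are not known exactly. Their poses are not given: they have to be found in the camera images.
- rack: Fixed aluminium storage lane, 240 long (its x) x 85 wide (its y) mm. Origin: centre of its underside, on the worktop; x points along the lane to the end wall, z up. The carton slides on two ledges (tops 32 mm up, 12 mm wide, at y = +-24.5 to +-36.5 mm) between side walls 44 mm high, 73 mm apart inside. A 49 mm wide slot between the ledges is open down to the treadle plate.
- lane_mouth (a point): Middle of the lane's open near end, at ledge height: x = -118, y = 0, z = 32 mm of the lane. From here the lane runs 218 mm to the end wall.
- bay_end (a point): Middle of the end wall's inner face at ledge height: x = +100, y = 0, z = 32 mm of the lane. The wall is 62 mm high. The bay is the 54 mm long space between this wall and the stop teeth.
- stop (a joint): Spring stop: a steel treadle plate in the slot (lane x = -120 to +93 mm, 44 mm wide, top 30 mm above the worktop at rest) with two stop teeth. Pressed anywhere along its length, the whole piece goes straight down. Value in m: 0 = up, 0.018 = fully down; about 4 N starts it, 8 N holds it fully down, and it springs back. The teeth are clear of the carton beyond 0.012.
- stop_teeth (a point): Midway between the tops of the two teeth, lane x = +42 mm; moves with the stop; at rest 44 mm above the worktop, 12 mm above the ledges. Each tooth spans x = +38 to +46 mm and y = +-27 to +-36 mm and rises through a notch in the outer part of its ledge. Between them the slot is free: a fingertip on the treadle can pass between the teeth.
- carton: Small white and green carton lying flat on the ledges, 50 mm along the lane, 70 across, 34 high, 0.07 to 0.14 kg, loose. Origin: centre of its rear face (towards the lane's mouth), 17 mm above its underside; its z axis points to the end wall, its x axis down. It starts short of the teeth, origin at lane x = -70 to -28 mm. Against the end wall its origin is at x = +50 mm.
- tape_roll: Bystander: black roll of tape, 55 mm across, 19 mm high, loose on the worktop beside the lane; origin at the centre of its underside.
- lamp_box: Bystander: lamp carton, 56 x 56 x 66 mm high, loose, standing beside the lane; origin at the centre of its underside.
- screwdriver: Bystander: blue-handled screwdriver, 182 mm long, 26 mm thick, loose, lying along the other side of the lane; origin under its middle.
Not all that is in view belongs to the job. What is shaped like the carton but blue or orange is not meant.

How it is judged:
By the outcome, as a careful person would: the job done as asked, in the order asked, and still so for the second after the job is handed in, with the robot touching nothing.
It also fails if it takes over 48 s, if anything falls off the work surface, if the arm or the gripper's body presses on something with over 40 N, if the wrist force passes 120 N, or if a joint passes its speed limit or range.

## Working session

There is one attempt and no reset: what is moved stays moved. The work goes in short steps, Python scripts to look and compute and a tool call to move; the robot and the scene stay as the last step left them, time stands still between calls to the robot, and variables do not carry over. Pictures are saved under pics/ and viewed, and the job is handed in when it is done.

Besides the shell and the picture viewer there is one more tool, called after "Request:" as name(argument=value, ...) on one line, values as JSON. send_rows: Moves the arm, as the interface text tells. Its arguments: {"type":"object","properties":{"deltas":{"type":"array","items":{"type":"array","items":{"type":"array","items":{"type":"number"}}}},"jaw":{"type":"number"},"force":{"type":"number"}},"required":["deltas"]}

```bash
mkdir -p pics
cat > h.py <<'E'
import numpy as np, cv2
from workcell import *
def save(p,n): cv2.imwrite('pics/'+n,p['img'][:,:,::-1])
def f(p): return 210/np.tan(np.radians(p['vfov'])/2)
def unproj(p,u,v,z=None,world_z=None):
    F=f(p);xd=(np.asarray(u,float)-p['cx'])/F;yd=(np.asarray(v,float)-p['cy'])/F
    x,y=xd.copy(),yd.copy()
    for _ in range(20):
        s=1+p['k1']*(x*x+y*y);x=xd/s;y=yd/s
    d=np.stack([x,y,np.ones_like(x)],-1);R=np.array(p['R']);t=np.array(p['t'])
    C=-R.T@t; D=d@R
    if world_z is not None: k=(world_z-C[2])/D[...,2]
    else: k=np.asarray(z)
    return C+D*k[...,None]
def cloud(p):
    v,u=np.mgrid[0:420,0:560]
    P=unproj(p,u,v,z=p['z_map']);P[p['z_map']<=0]=np.nan
    return P
def proj(p,X):
    c=np.atleast_2d(X)@np.array(p['R']).T+np.array(p['t']);x=c[:,0]/c[:,2];y=c[:,1]/c[:,2];s=1+p['k1']*(x*x+y*y)
    return np.stack([p['cx']+f(p)*x*s,p['cy']+f(p)*y*s],-1)
E
python3 - <<'E'
from h import *
s=get_state();print(s)
for n in('side','top'):
    p=read_camera(n);save(p,n+'0.png');print(n,-np.array(p['R']).T@p['t'],p['k1'])
    P=cloud(p);np.save(n+'0.npy',P)
    for o in('carton','rack','stop','tape_roll','lamp_box','screwdriver'):
        for r in silhouettes(p,o):
            m=r['mask'];print(o,round(r['conf'],2),np.round(r['box']),m.sum(),np.round(np.nanmedian(P[m],0),3))
E
```

```text
{'clock': 0.0, 'joint_pos': array([1.14136362e+00, 3.14006749e-01, 4.49781853e-02, 1.30364820e+00,
       1.81177399e-05, 1.43119998e+00]), 'qvel': array([-0.00056569,  0.00063565,  0.0017411 , -0.00031174,  0.00017895,
       -0.00109743]), 'tau': array([-4.77125977e-04, -4.80628073e+01,  2.98533690e+01,  1.94357074e-02,
       -1.48620570e-04, -1.40031040e-05]), 'tcp_pos': array([0.16411076, 0.55052836, 0.23040498]), 'orientation': array([-2.72606606e-04,  1.44411413e-01,  9.89517286e-01, -8.99879019e-04]), 'wrist_force': array([ 0.24575096, -0.28364528, -0.01617423]), 'ft_torque': array([ 0.0157349 , -0.04123024, -0.03542487]), 'finger_gap': 0.08539065881994784}
side [ 0.24350864 -0.66227029  0.42961456] -0.0616847296206922
carton 0.97 [246. 228.  40.  27.] 907 [0.501 0.032 0.059]
carton 0.89 [256. 287.  46.  40.] 1390 [ 0.457 -0.119  0.029]
carton 0.89 [343. 292.  50.  45.] 1448 [ 0.579 -0.201  0.028]
carton 0.83 [284. 332.  56.  54.] 2042 [ 0.455 -0.241  0.031]
carton 0.66 [184. 201.  31.  18.] 557 [0.44  0.313 0.023]
rack 0.6 [257. 233. 110.  66.] 3223 [0.542 0.037 0.028]
stop 
[... 253 characters left out ...]
 0.03992926 0.99038695] 0.03350999261195303
carton 0.8 [390. 203.  37.  36.] 886 [ 0.585 -0.186  0.032]
carton 0.78 [351. 258.  33.  34.] 833 [ 0.46  -0.101  0.033]
carton 0.71 [411. 265.  41.  41.] 932 [ 0.456 -0.225  0.032]
carton 0.62 [141. 262.  31.  37.] 971 [0.44  0.332 0.033]
carton 0.59 [282. 233.  35.  32.] 873 [0.505 0.043 0.065]
carton 0.54 [276. 219.  69. 121.] 3351 [0.564 0.061 0.03 ]
rack 0.73 [276. 218.  68. 117.] 3423 [0.565 0.061 0.03 ]
stop 0.64 [278. 225.  45. 104.] 1516 [0.558 0.056 0.029]
tape_roll 0.53 [220. 260.  28.  28.] 334 [0.451 0.172 0.017]
lamp_box 0.91 [215. 209.  36.  39.] 953 [0.55  0.185 0.064]
screwdriver 0.8 [328. 193.  31.  71.] 470 [ 0.641 -0.044  0.019]
```

View pics/top0.png

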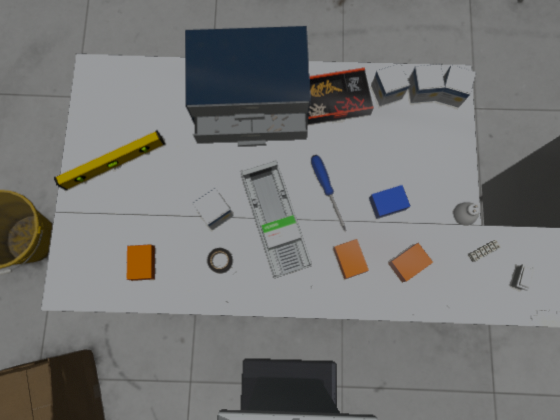

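View pics/side0.png

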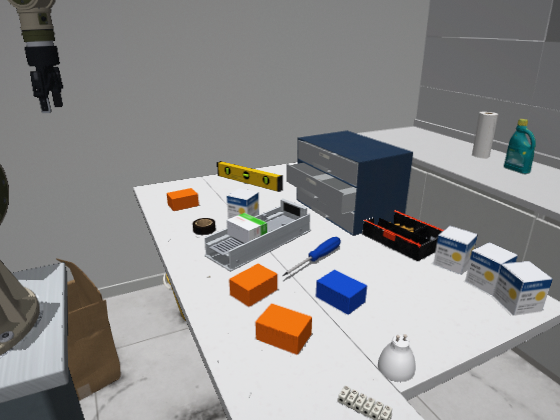

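Top view: the lane runs from its mouth near (292,270) to the end wall near (262,168). The white/green carton is at (281,232). The drawer unit stands beyond the end wall, from about row 138 up.

Run:
```python
from h import *
from scipy.optimize import minimize
P=read_camera('top');C=cloud(P);v,u=np.mgrid[0:420,0:560]
crop=P['img'][130:300,180:370];cv2.imwrite('pics/crop0.png',cv2.resize(crop,None,fx=4,fy=3.5,interpolation=cv2.INTER_CUBIC)[:,:,::-1])
m=(u>235)&(u<318)&(v>155)&(v<282)&(C[...,2]>.008)&(C[...,2]<.09)
# region excl. screwdriver
n,l,st,ce=cv2.connectedComponentsWithStats(m.astype(np.uint8))
k=l[215,300] if l[215,300] else 1+np.argmax(st[1:,4]); k=1+np.argmax(st[1:,4]);print(st)
mm=l==k
X=C[mm];r=cv2.minAreaRect((X[:,:2]*1000).astype(np.float32));print('rect',r)
zz=X[:,2];print(np.histogram(zz,np.arange(0,.09,.004)))
def model(X,p):
    c,s=np.cos(p[2]),np.sin(p[2]);d=X[:,:2]-p[:2]
    return d[:,0]*c+d[:,1]*s,-d[:,0]*s+d[:,1]*c
# wall points
ax=np.array([.66-.43,.08-.02])
W=X[(zz>.04)&(zz<.052)];
def cost(p):
    x,y=model(X,p)
    ox=np.maximum(abs(x)-.12,0);oy=np.maximum(abs(y)-.0425,0)
    xw,yw=model(W,p);dw=np.minimum(abs(abs(yw)-.0395),.01)
    return np.mean(np.minimum(ox**2+oy**2,1e-4))*5+np.mean(dw**2)
best=None
for a in np.radians(np.arange(0,35,5)):
    q=minimize(cost,[r[0][0]/1000,r[0][1]/1000,a],method='Nelder-Mead',options=dict(xatol=1e-5,fatol=1e-12,maxiter=2000))
    if best is None or q.fun<best.fun:best=q
print(best.x,np.degrees(best.x[2]),best.fun)
x,y=model(X,best.x);print('x',np.percentile(x,[0,1,5,95,99,100]),'y',np.percentile(y,[0,1,99,100]))
h=zz>.058;print('high x hist',np.histogram(x[h],np.arange(-.12,.13,.01)))
hc=h&(x<.06);print('carton x',np.percentile(x[hc],[1,99]),np.percentile(y[hc],[1,99]),np.median(zz[hc]))
hw=h&(x>.08);print('wall x',np.percentile(x[hw],[1,50,99]))
# obstacles ahead
xx,yy=model(C.reshape(-1,3),best.x);Z=C.reshape(-1,3)[:,2]
for a in np.arange(.12,.3,.01):
    q=(xx>a)&(xx<a+.01)&(abs(yy)<.1);print(round(a,2),np.nanmax(Z[q]).round(3),end=' ')
np.save('rack.npy',best.x)
```

```text
[[     0      0    560    420 231015]
 [   311    156      7     22    104]
 [   241    160     71    117   4081]]
rect ((542.3887329101562, 57.56431579589844), (236.7908477783203, 82.42172241210938), 19.941238403320312)
(array([   0,    0,   14,   23,   17,   20,  577, 1542,  262,   75,  328,
        117,   28,   35,   97,  339,  578,   29,    0,    0,    0,    0]), array([0.   , 0.004, 0.008, 0.012, 0.016, 0.02 , 0.024, 0.028, 0.032,
       0.036, 0.04 , 0.044, 0.048, 0.052, 0.056, 0.06 , 0.064, 0.068,
       0.072, 0.076, 0.08 , 0.084, 0.088]))
[0.54326714 0.05702261 0.34723274] 19.894970503611546 2.2357430409549492e-05
x [-0.11904862 -0.1162117  -0.10731836  0.10094437  0.10804225  0.11778698] y [-0.04048932 -0.03952727  0.04020751  0.04193874]
high x hist (array([  0,   0,   0,   0,   0,  60, 169, 165, 167, 163, 126,   0,   0,
         0,   0,   0,   0,   0,   0,   0,   0,   8, 152,   5]), array([-1.20000000e-01, -1.10000000e-01, -1.00000000e-01, -9.00000000e-02,
       -8.00000000e-02, -7.00000000e-02, -6.00000000e-02, -5.00000000e-02,
       -4.00000000e-02, -3.00000000e-02, -2.00000000e-02, -1.00000000e-02,
       -5.55111512e-17,  1.00000000e-02,  2.00000000e-02,  3.00000000e-02,
        4.00000000e-02,  5.00000000e-02,  6.00000000e-02,  7.00000000e-02,
        8.00000000e-02,  9.00000000e-02,  1.00000000e-01,  1.10000000e-01,
        1.20000000e-01]))
carton x [-0.06272159 -0.01328468] [-0.03497776  0.03379968] 0.06496552963113639
wall x [0.0990449  0.10480892 0.11059875]
0.12 0.004 0.13 0.113 0.14 0.113 0.15 0.113 0.16 0.114 0.17 0.176 0.18 0.177 0.19 0.177 0.2 0.177 0.21 0.177 0.22 0.176 0.23 0.177 0.24 0.177 0.25 0.176 0.26 0.177 0.27 0.177 0.28 0.177 0.29 0.177
```

View pics/crop0.png

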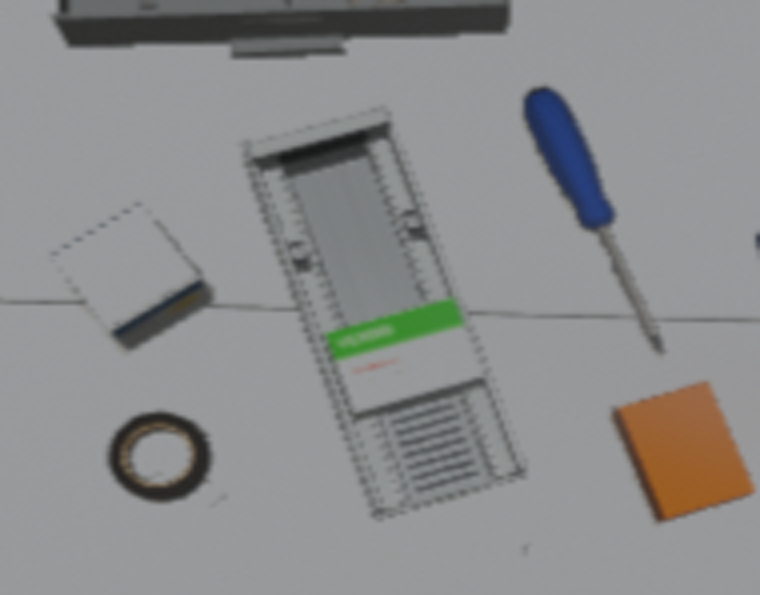

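Request:
send_rows(deltas=[[[2,-3.5,0,0,0,2],[5,-8.8,0,0,0,6],[8,-14,0,0,0,10],[11,-19.4,0,0,0,14],[14,-24.7,0,0,0,18],[17,-30,0,0,0,22],[20,-35.3,0,0,0,26],[23,-40.6,0,0,0,30],[26,-45.9,0,0,0,34],[28.6,-50.5,0,0,0,36],[29.6,-52.3,0,0,0,36.5],[29.6,-52.3,0,0,0,36.5]]], jaw=-1, force=40)

```text
clock: 1.95
tcp_pos: [0.4558, 0.0353, 0.2317]
orientation: [0.001, -0.173, 0.985, 0.0]
wrist_force: [1.1, -0.3, 0.9]
finger_gap: 0.0002
```

Request:
send_rows(deltas=[[[0,0,-2,0,0,0],[0,0,-5,0,0,0],[0,0,-8,0,0,0],[0,0,-11,0,0,0],[0,0,-13,0,0,0],[0,0,-15,0,0,0],[0,0,-16,0,0,0],[0,0,-16,0,0,0],[0,0,-16,0,0,0]]])

```text
clock: 2.85
tcp_pos: [0.4555, 0.0373, 0.0719]
orientation: [0.0, -0.173, 0.985, -0.0]
wrist_force: [0.1, -1.0, -0.1]
finger_gap: 0.0001
```

```bash
cat > chk.py <<'E'
from h import *
import sys
r=np.load('rack.npy');c,s=np.cos(r[2]),np.sin(r[2])
st=get_state();d=st['tcp_pos'][:2]-r[:2]
print('t',st['clock'],'tcp',st['tcp_pos'].round(4),'lane',round(d[0]*c+d[1]*s,4),round(-d[0]*s+d[1]*c,4),'F',st['wrist_force'].round(1),'q',st['orientation'].round(4))
p=read_camera('side');i=cv2.resize(p['img'][140:300,150:350],(800,640)[:2],interpolation=cv2.INTER_CUBIC)
cv2.imwrite('pics/'+sys.argv[1]+'_s.png',cv2.resize(i,(750,600))[:,:,::-1])
p=read_camera('top');i=p['img'][140:290,200:350]
cv2.imwrite('pics/'+sys.argv[1]+'_t.png',cv2.resize(i,(600,600),interpolation=cv2.INTER_CUBIC)[:,:,::-1])
E
python3 chk.py a
```

```text
t 2.85 tcp [0.4555 0.0373 0.0719] lane -0.0892 0.0113 F [ 0.1 -1.  -0.1] q [ 3.000e-04 -1.727e-01  9.850e-01 -0.000e+00]
```

View pics/a_s.png

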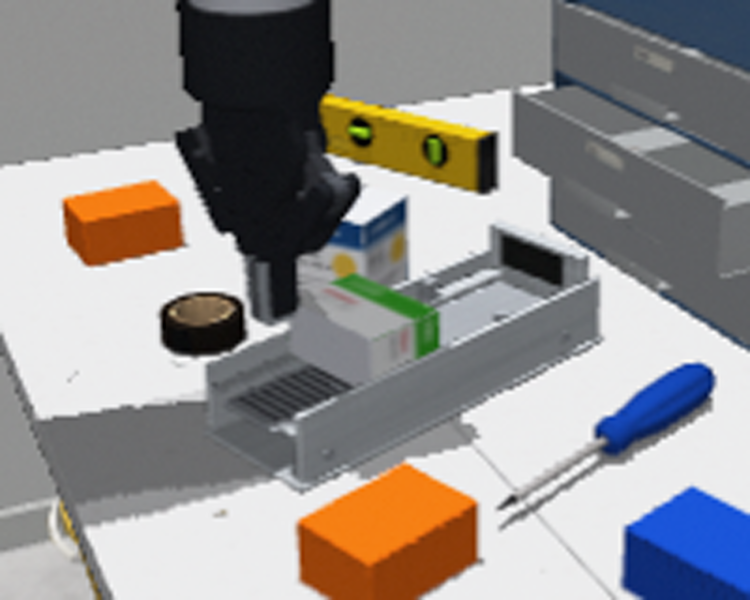

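View pics/a_t.png

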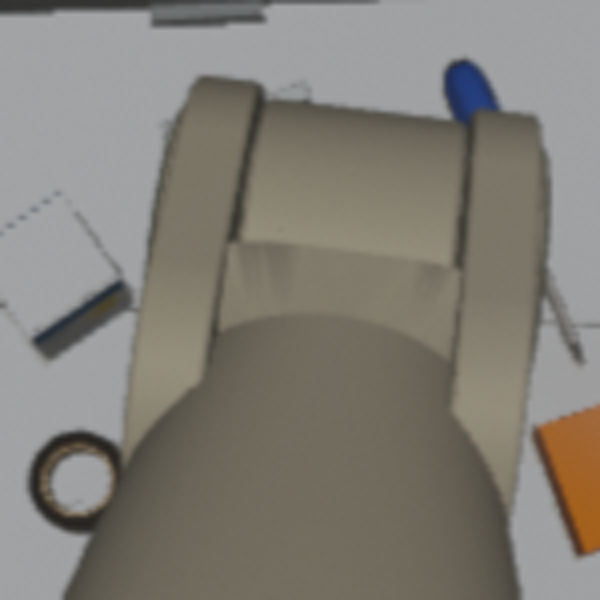

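Side view: the shut fingers hang behind the carton at (272,300), inside the lane but left of its centre line. That agrees with the measured 11 mm lane-y offset, so I'll correct it and go down.

Request:
send_rows(deltas=[[[0.2,-0.5,0,0,0,0],[0.4,-1.06,0,0,0,0],[0.4,-1.06,-0.8,0,0,0],[0.4,-1.06,-1.8,0,0,0],[0.4,-1.06,-2.8,0,0,0],[0.4,-1.06,-3.6,0,0,0],[0.4,-1.06,-3.8,0,0,0],[0.4,-1.06,-3.8,0,0,0],[0.4,-1.06,-3.8,0,0,0]]])

```text
clock: 3.85
tcp_pos: [0.4592, 0.0268, 0.0334]
orientation: [0.0, -0.173, 0.985, 0.0]
wrist_force: [0.2, -0.8, -0.3]
finger_gap: -0.0001
```

```bash
python3 chk.py b
```

```text
t 3.85 tcp [0.4592 0.0268 0.0334] lane -0.0893 0.0002 F [ 0.2 -0.8 -0.3] q [ 0.     -0.1728  0.985   0.    ]
```

View pics/b_s.png

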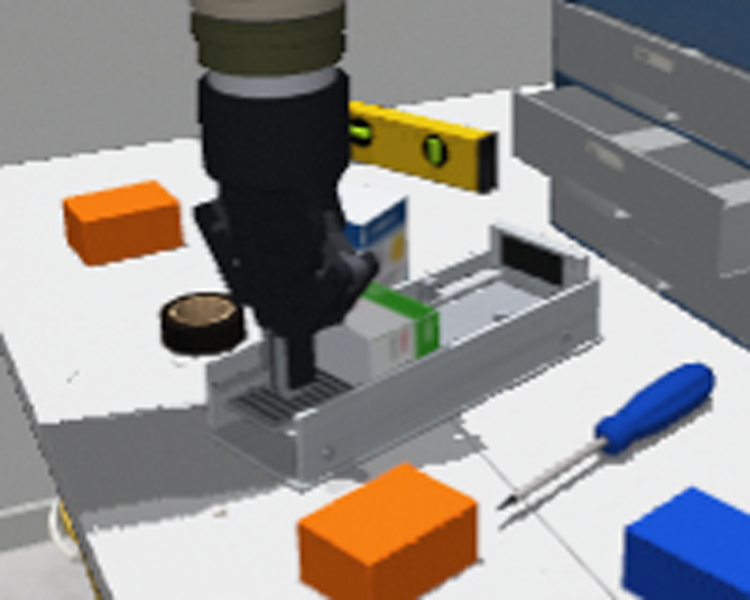

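The fingertips are centred just above the ribbed treadle at (295,390), with a gap to the carton. Now press down.

Request:
send_rows(deltas=[[[0,0,-0.4,0,0,0],[0,0,-0.8,0,0,0],[0,0,-1.2,0,0,0],[0,0,-1.6,0,0,0],[0,0,-2.0,0,0,0],[0,0,-2.1,0,0,0],[0,0,-2.1,0,0,0]]])

```text
clock: 4.65
tcp_pos: [0.46, 0.0267, 0.0127]
orientation: [0.001, -0.173, 0.985, -0.0]
wrist_force: [-0.8, -0.0, 8.1]
finger_gap: 0.0
```

Request:
send_rows(deltas=[[[0,0,-0.1,0,0,0],[0,0,-0.15,0,0,0],[0,0,-0.15,0,0,0]]])

```text
clock: 4.95
tcp_pos: [0.46, 0.0266, 0.0119]
orientation: [0.001, -0.173, 0.985, -0.0]
wrist_force: [-2.2, -0.3, 12.1]
finger_gap: -0.0001
```

```bash
python3 chk.py c
```

```text
t 4.95 tcp [0.46   0.0266 0.0119] lane -0.0887 -0.0002 F [-2.2 -0.3 12.1] q [ 9.000e-04 -1.727e-01  9.850e-01 -3.000e-04]
```

View pics/c_s.png

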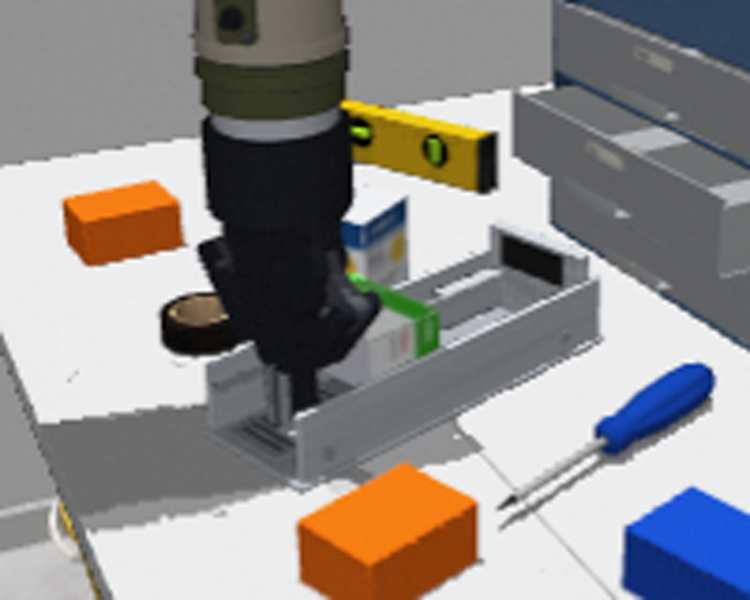

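Request:
send_rows(deltas=[[[0.28,0.1,0,0,0,0],[0.75,0.27,0,0,0,0],[1.22,0.44,0,0,0,0],[1.69,0.61,0,0,0,0],[2.16,0.78,0,0,0,0],[2.63,0.95,0,0,0,0],[3.1,1.12,0,0,0,0],[3.57,1.29,0,0,0,0],[3.76,1.36,0,0,0,0],[3.76,1.36,0,0,0,0]]])

```text
clock: 6.05
tcp_pos: [0.4904, 0.0385, 0.0117]
orientation: [-0.006, -0.172, 0.985, -0.002]
wrist_force: [-20.5, -8.5, 33.6]
finger_gap: 0.0
```

```bash
python3 chk.py d
```

```text
t 6.05 tcp [0.4904 0.0385 0.0117] lane -0.056 0.0006 F [-20.5  -8.5  33.6] q [-0.0058 -0.1722  0.985  -0.0015]
```

View pics/d_s.png

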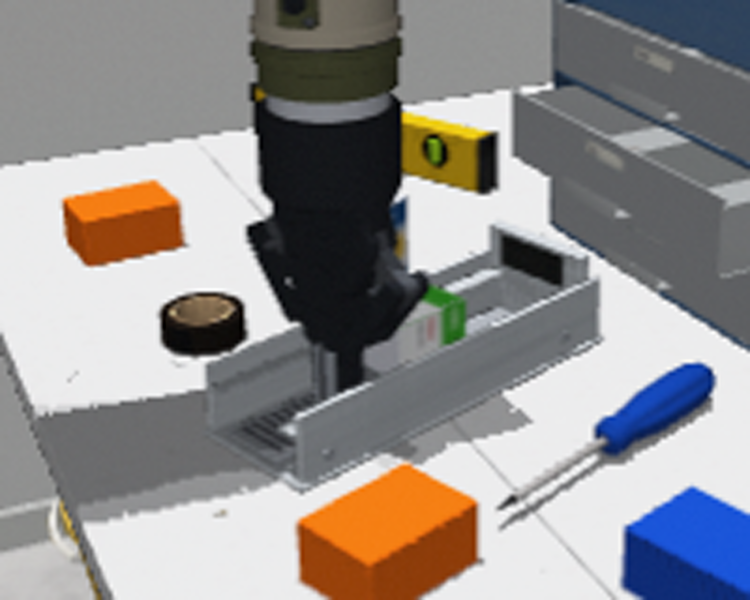

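The plate is held down, but friction has raised the press to 34 N. I'll ease it a little while pushing on.

Request:
send_rows(deltas=[[[0,0,0.08,0,0,0],[0,0,0.12,0,0,0],[0.3,0.11,0.12,0,0,0],[0.6,0.22,0.12,0,0,0]]])

```text
clock: 6.55
tcp_pos: [0.4983, 0.0415, 0.0119]
orientation: [-0.004, -0.172, 0.985, -0.001]
wrist_force: [-12.6, -4.7, 16.5]
finger_gap: -0.0002
```

Request:
send_rows(deltas=[[[0.47,0.17,0,0,0,0],[0.94,0.34,0,0,0,0],[1.41,0.51,0,0,0,0],[1.88,0.68,0,0,0,0],[2.35,0.85,0,0,0,0],[2.82,1.02,0,0,0,0]]])

```text
clock: 7.15
tcp_pos: [0.5263, 0.0517, 0.012]
orientation: [-0.004, -0.172, 0.985, -0.001]
wrist_force: [-12.4, -4.0, 16.5]
finger_gap: -0.0
```

```bash
python3 chk.py e
```

```text
t 7.15 tcp [0.5263 0.0517 0.012 ] lane -0.0178 0.0008 F [-12.4  -4.   16.5] q [-4.300e-03 -1.724e-01  9.850e-01 -6.000e-04]
```

View pics/e_s.png

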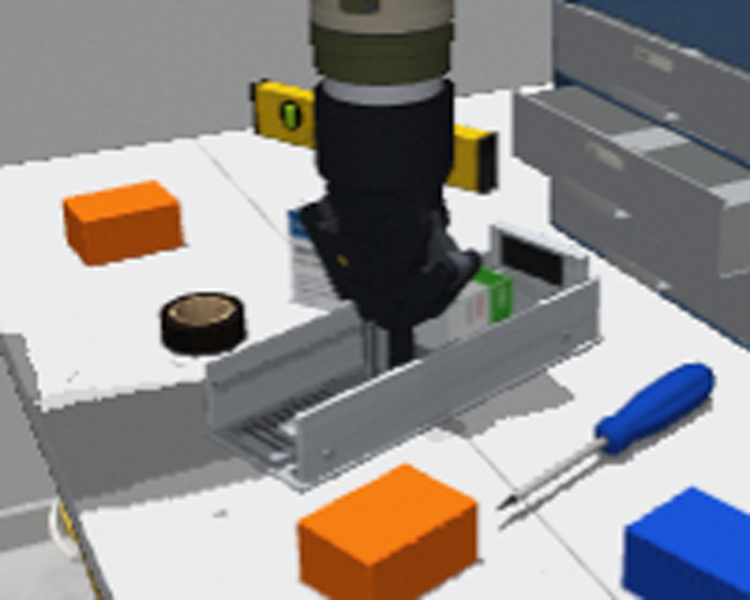

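Side view: the carton moves along ahead of the fingers, its front near (505,295), and the plate stays down at a steady 16 N.

Request:
send_rows(deltas=[[[0.47,0.17,0,0,0,0],[0.94,0.34,0,0,0,0],[1.41,0.51,0,0,0,0],[1.88,0.68,0,0,0,0],[2.35,0.85,0,0,0,0],[2.82,1.02,0,0,0,0],[3.29,1.19,0,0,0,0],[3.76,1.36,0,0,0,0],[4.14,1.5,0,0,0,0],[4.42,1.6,0,0,0,0],[4.7,1.7,0,0,0,0]]])

```text
clock: 8.35
tcp_pos: [0.5743, 0.0688, 0.012]
orientation: [-0.003, -0.172, 0.985, -0.001]
wrist_force: [-10.0, -3.0, 13.6]
finger_gap: -0.0002
```

```bash
python3 chk.py f
```

```text
t 8.35 tcp [0.5743 0.0688 0.012 ] lane 0.0332 0.0005 F [-10.   -3.   13.6] q [-3.400e-03 -1.725e-01  9.850e-01 -5.000e-04]
```

View pics/f_s.png

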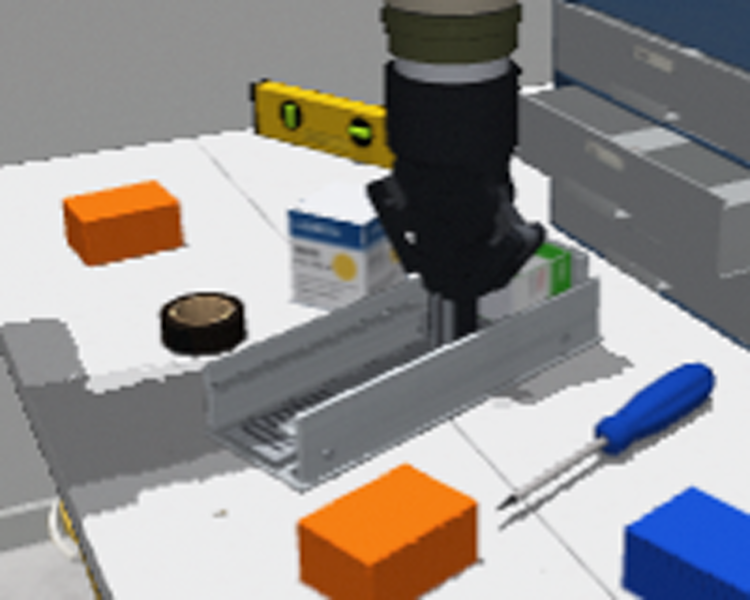

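Almost there: the carton's green front is near the wall at (560,270). Now creep 4 mm further to find contact.

Request:
send_rows(deltas=[[[0.09,0.03,0,0,0,0],[0.19,0.07,0,0,0,0],[0.28,0.1,0,0,0,0],[0.38,0.14,0,0,0,0]]])

```text
clock: 8.85
tcp_pos: [0.5784, 0.0703, 0.012]
orientation: [-0.003, -0.172, 0.985, -0.0]
wrist_force: [-11.9, -5.3, 14.0]
finger_gap: -0.0001
```

Request:
send_rows(deltas=[[[0.09,0.03,0,0,0,0],[0.19,0.07,0,0,0,0]]])

```text
clock: 9.05
tcp_pos: [0.5783, 0.0702, 0.012]
orientation: [-0.005, -0.172, 0.985, -0.001]
wrist_force: [-19.1, -8.3, 20.3]
finger_gap: 0.0001
```

Request:
send_rows(deltas=[[[0.09,0.03,0,0,0,0],[0.19,0.07,0,0,0,0]]])

```text
clock: 9.25
tcp_pos: [0.5782, 0.0702, 0.012]
orientation: [-0.007, -0.172, 0.985, -0.001]
wrist_force: [-24.4, -11.9, 25.0]
finger_gap: 0.0004
```

```bash
python3 chk.py g
```

```text
t 9.25 tcp [0.5782 0.0702 0.012 ] lane 0.0373 0.0005 F [-24.4 -11.9  25. ] q [-0.0067 -0.1721  0.9851 -0.0013]
```

View pics/g_s.png

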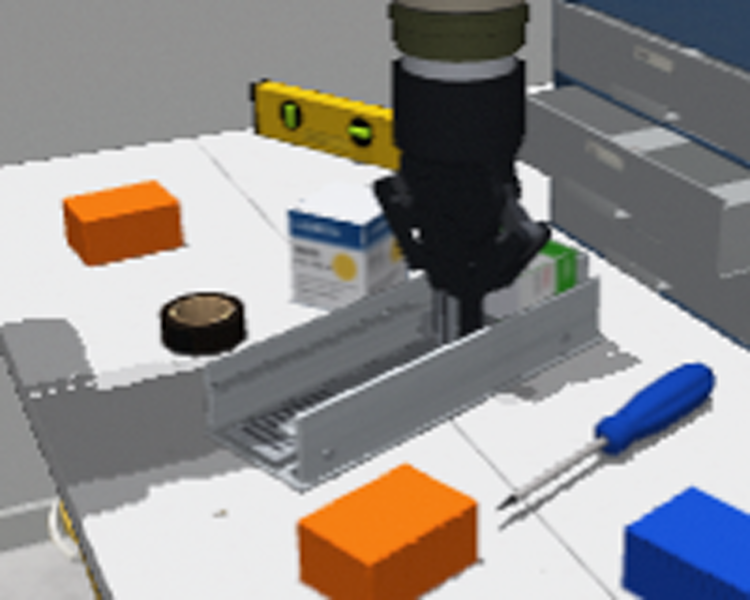

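The fingers stopped at lane x = 0.037 while the push force rose, so the carton is hard against the end wall. I'll back off a little with the plate still down, then release.

Request:
send_rows(deltas=[[[-0.28,-0.1,-0.03,0,0,0],[-0.56,-0.2,-0.06,0,0,0],[-0.85,-0.3,-0.1,0,0,0],[-1.2,-0.43,-0.1,0,0,0],[-1.5,-0.54,-0.1,0,0,0]]])

```text
clock: 9.85
tcp_pos: [0.5747, 0.0679, 0.0131]
orientation: [0.004, -0.173, 0.985, 0.0]
wrist_force: [4.9, 2.3, 7.4]
finger_gap: 0.0001
```

```bash
python3 chk.py i
```

```text
t 9.85 tcp [0.5747 0.0679 0.0131] lane 0.0333 -0.0005 F [4.9 2.3 7.4] q [ 4.400e-03 -1.730e-01  9.849e-01  2.000e-04]
```

View pics/i_s.png

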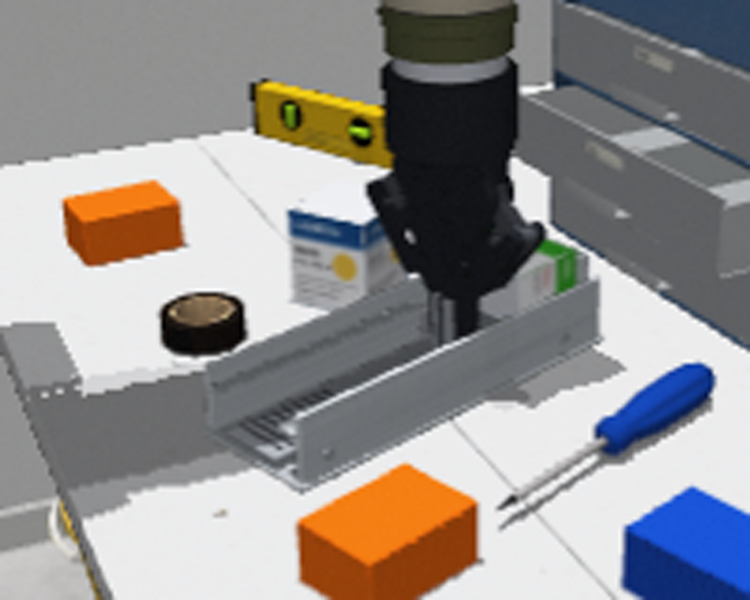

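The carton stays at the wall and the fingers are about 4 mm clear of it. Let the treadle rise, then lift.

Request:
send_rows(deltas=[[[0,0,0.4,0,0,0],[0,0,0.8,0,0,0],[0,0,1.2,0,0,0],[0,0,1.7,0,0,0],[0,0,2.3,0,0,0],[0,0,3.0,0,0,0],[0,0,4.5,0,0,0],[0,0,7,0,0,0],[0,0,11,0,0,0],[0,0,15,0,0,0],[0,0,19,0,0,0],[0,0,20,0,0,0]]])

```text
clock: 11.15
tcp_pos: [0.5717, 0.067, 0.2155]
orientation: [0.003, -0.173, 0.985, -0.001]
wrist_force: [0.5, -0.3, 0.3]
finger_gap: -0.0003
```

Request:
send_rows(deltas=[[[-2,3,0,0,0,0],[-4,7,0,0,0,0],[-6,11,0,0,0,0],[-8,15,0,0,0,0],[-11,19,0,0,0,0],[-14,23,0,0,0,0],[-17,27,0,0,0,0],[-19,30,0,0,0,0],[-20,31,0,0,0,0],[-20,31,0,0,0,0]]])

```text
clock: 12.15
tcp_pos: [0.3685, 0.3776, 0.21]
orientation: [-0.001, -0.174, 0.985, -0.001]
wrist_force: [1.0, 0.0, 0.8]
finger_gap: -0.0003
```

```bash
python3 chk.py j
python3 - <<'E'
from h import *
r=np.load('rack.npy');c,s=np.cos(r[2]),np.sin(r[2])
p=read_camera('top');C=cloud(p).reshape(-1,3)
d=C[:,:2]-r[:2];x=d[:,0]*c+d[:,1]*s;y=-d[:,0]*s+d[:,1]*c;z=C[:,2]
q=(abs(y)<.034)&(x>-.1)&(x<.115)&(z>.055);h=np.histogram(x[q],np.arange(-.1,.12,.01));print(h[0])
q&=x<.096;print('carton x',np.percentile(x[q],[1,99]),np.percentile(y[q],[1,99]),np.percentile(z[q],[5,50,95]))
q=(abs(y)<.02)&(x>-.11)&(x<.03);print('plate z',np.nanmedian(z[q]))
q=(abs(abs(y)-.0315)<.004)&(x>.038)&(x<.046);print('teeth z',np.percentile(z[q],[10,50,90]).round(4))
for o in('tape_roll','lamp_box','screwdriver'):
    for a in silhouettes(p,o)[:2]: print(o,a['conf'],np.nanmedian(C.reshape(420,560,3)[a['mask']],0).round(3))
E
```

```text
t 12.15 tcp [0.3685 0.3776 0.21  ] lane -0.0553 0.3609 F [1.  0.  0.8] q [-1.200e-03 -1.743e-01  9.847e-01 -7.000e-04]
[  0   0   0   0   0   0   0   0   0   0   0   0   0   0   5 176 151 151
 147 146 129]
carton x [0.05016575 0.09548366] [-0.03300336  0.03324707] [0.06163409 0.06491612 0.06772637]
plate z 0.02895746970281904
teeth z [0.0043 0.0399 0.0446]
tape_roll 0.61 [0.449 0.17  0.017]
lamp_box 0.97 [0.55  0.185 0.064]
screwdriver 0.55 [ 0.639 -0.046  0.019]
```

View pics/j_s.png

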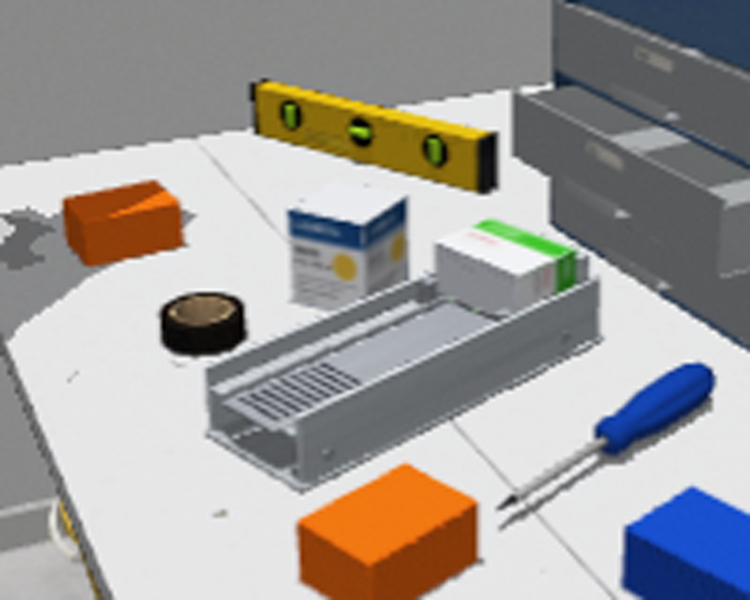

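View pics/j_t.png

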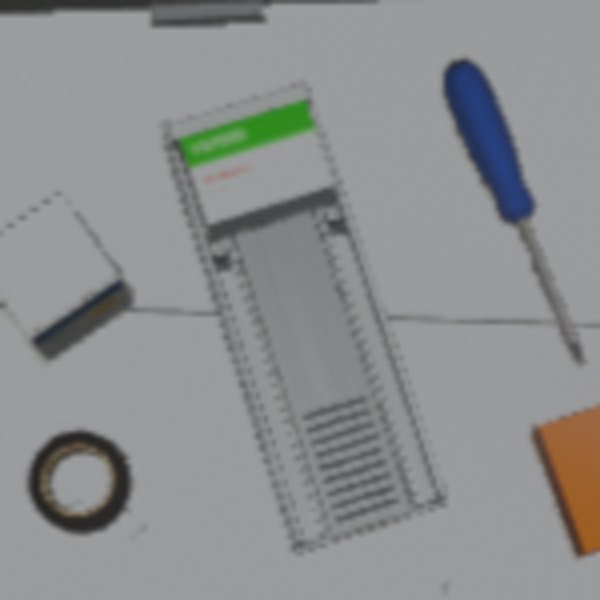

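The carton lies flat against the end wall with its rear face at lane x ≈ 0.050. The teeth, at (222,262) and (338,228) in the top crop, stand behind it, and the bystanders are where they were.

```bash
python3 -c "
from workcell import *
print(hand_in())"
```

```text
the job is handed in; nothing more can be done
None
```

The carton is loaded in the bay against the end wall, and the stop teeth are up behind it. The job is handed in at about 12 s of the 48 s allowed; `hand_in` gives no verdict.

**What I did:** I pressed the treadle fully down behind the carton with the shut fingertips. I then pushed the carton over the sunken teeth until the fingers stopped moving and the push force rose. Finally I backed off about 4 mm, let the treadle come up, and moved the arm clear.

**Last checks, from the camera images:**
- **Carton:** its rear face is at lane x ≈ 50 mm, it lies flat, and its top is about 65 mm up (66 mm expected).
- **Treadle:** the plate is back up at about 29 mm (30 mm at rest).
- **Teeth:** they read up to about 44.6 mm (44 mm expected). The spread there was wide, from 4 to 45 mm with a median of 40 mm, because the depth readings are poor at the tooth edges. Both teeth can be seen standing behind the carton in the top picture.
- **Bystanders:** the tape roll, lamp box and screwdriver are within about 2 mm of where they started, which is within measuring error.

**Forces and position:** the fingertip press reached about 34 N downward for a moment early in the push because of friction on the plate, so I eased it to about 16 N. The combined wrist force in the readings stayed near 40 N against the 120 N limit. After the back-off the plate had come up by about 1 mm, still well below the tooth-clear height.

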